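# Slide the pepper mill home into its bay

## Task

Push the pepper mill along the shelf into the low three-sided oak bay until its foot rests against the bay's back rail. Keep it standing on the shelf all the way: do not tip it or lift it. Leave the rack with its coasters, the pill organizer, the whisk and the magnet where they are, and back away when the mill is home.

Things in the scene. Friction and masses are not known exactly. Their poses are not given: they have to be found in the camera images.
- mill: Round wooden pepper mill with steel knob, loose on the shelf, 166 mm tall, about 0.26 kg. Foot: upright cylinder 58 mm across, from the shelf to 34 mm up; waist 32 mm across at 75 mm up; head 46 mm across at 125 mm up. Pushed on the foot (below 34 mm) it slides with 1 to 4 N; pushed at waist or head it tends to tip. Origin: centre of the foot's underside; z up.
- bay: Low U of dark oak rails, 22 mm high, 12 mm thick, fixed, no floor inside, open at its -x side (roughly to the robot). Origin: on the shelf where the centre of the mill's foot is when home. Own frame, z up: back rail's inner face at x = 29 mm; side rails from x = -4 to 31 mm, inner faces at y = +/-43 mm, outer at +/-55 mm. The mill enters along +x.
- rack: Light wooden four-slot coaster rack fixed to the shelf beside the bay, 86 by 100 mm, 38 mm high. Origin: centre of its underside. Leave alone.
- coaster_a: White square ceramic coaster, 90 by 90 by 8 mm, standing on edge in a slot of the rack, its top 100 mm above the shelf. Origin: middle of its lower edge. Leave alone.
- coaster_b: The second coaster, the same as the first, in another slot of the rack. Origin: middle of its lower edge. Leave alone.
- organizer: Clear plastic pill organizer with seven closed flip-top lids, 40 by 150 by 25 mm, its long side along its own y, lying loose on the other side of the bay. Origin: centre of its underside. Leave alone.
- whisk: Steel mini whisk lying loose on the shelf, 170 mm long along its own x (handle to -x, wire bulb to +x), 32 mm high at most. Origin: under the point where handle and wires meet. Leave alone.
- magnet: Copper-tone disc magnet lying loose on the shelf, 32 mm in diameter, 8 mm thick. Origin: centre of its underside. Leave alone.
Things that resemble listed ones, but are neither listed nor needed, are in the scene too. What is meant by the bay is not red, and is the larger of those in its own colour.

How it is judged (in metres and radians):
At the end, for the whole second after the job is handed in: The mill stands upright (within 3 degrees) and at rest on the shelf inside the bay, between the side rails, its foot against the back rail (gap under 8 mm) (x of mill in the frame of bay between -0.008 and 0.006 m and y of mill in the frame of bay between -0.018 and 0.018 m and angle between mill's own z axis and vertical below 0.05 rad and height (world z) of mill below 0.004 m and linear speed of mill below 0.01 m/s); the robot touches nothing.
It fails at once if the mill is tipped (more than 0.25 rad, 14 degrees) (angle between mill's own z axis and vertical above 0.25 rad).
It fails at once if the mill is lifted off the shelf (10 mm) (height (world z) of mill above 0.01 m).
It fails at once if a coaster, the organizer, the whisk or the magnet is moved (more than 15 mm) (distance of any of coaster_a, coaster_b, organizer, whisk, magnet from where it was at the start of the episode above 0.015 m).
It also fails if it takes over 54 s, if anything falls off the work surface, if the arm or the gripper's body presses on something with over 40 N, if the wrist force passes 120 N, or if a joint passes its speed limit or range.

## Robot

A 6-joint arm with a two-finger parallel gripper is mounted at the origin on the work surface. World frame = base frame: x ahead of the robot, y to its left, z up, the work surface at z = 0. Lengths are in m, angles in degrees, forces in N, time in s.
With the tool pointing down it reaches from about 0.25 to 0.725 m from the base axis. Payload 9.7 kg.
Tool frame: the origin (TCP) lies on the centre line of the jaws, within the pads' length; the fingertips stand bot.nose_length ahead of it and the grasp point (between the pads) lies 11 mm behind it (bot.nose_length is the distance from the TCP to the fingertips, in m); z points along the fingers, y is the line along which they close (so a half turn about z gives the same grasp; the last joint's range is limited). The gripper opens to 85 mm and grips with 20 to 120 N. Pads are 22 mm wide; open, the fingers measure 114 mm over their backs; the gripper's body (76 mm by 85 mm) begins 54 mm behind the grasp point. The pads swing forward as they close: fully open they stand 13 mm farther back than shut.
Start: joints at [-64.229, 4.979, 10.078, 95.1, 0, 90], TCP at [0.239, -0.495, 0.239] pointing down, gripper open.
Joint ranges: [-179.16, 179.16], [-48.56, 103.87], [-65.8, 70.77], [-126.05, 130.52], [-82.76, 87.17], [-180, 180]. Speed limits (degrees/s): [127.2, 127.2, 147.25, 180, 180, 180].

## Interface

Orientations are given as [roll, pitch, yaw] about the fixed x, y, z axes, in that order (R = Rz(yaw) Ry(pitch) Rx(roll)).
In Python, from workcell import bot gives the robot as it stands. The module is installed in compiled form; this text tells all that it offers.
- The arm moves only by the shell command python3 -m inch 'ROWS' [OPENING] [FORCE]. ROWS is JSON, a list of rows, each a list of 4 numbers: the shift along the world's x, y, z in cm, then the turn about the world's z in degrees. A call has exactly 8 rows; each row is the pose to reach, as a shift and turn from the pose commanded when the call began; what a row does not reach only later rows make up. A row lasts 1/8 s, in which the tool goes at most 62.5 mm and 10.7 degrees, less where a joint would pass 70% of its speed; a pose out of reach is approached as far as the arm can. A call with a gripper value outside its range is refused whole. OPENING is the finger opening in cm, from 0 to 8.54, set as the call begins (- or left out, the last holds). The fingers move at their own pace and stop on an object; FORCE is the grip in N (left out, the last holds). Time passes only in rows, so rows that repeat a pose let the fingers close, or fill a call up. It gives the time, the measured TCP pose, the force, the opening and the grip force at its end, in the units of the state.
- bot.get_obs(): the state, without advancing time (a new reading comes with each control period).
- bot.camera(name): name is "side" or "top" or "wrist"; returns a dict with "img" (480x640x3 uint8, red, green, blue), "fovy" (degrees; the focal length in pixels is half the picture's height over the tangent of half this angle, whatever the lens; pixels are square), "cx", "cy" (the principal point, pixels), "dist" ([k1, k2, p1, p2, k3] as OpenCV has them; the pictures are not rectified), "R" (3x3) and "t" (3): a world point X has camera coordinates R X + t; the wrist camera has in their place "mount" (4x4, takes a point from camera to tool coordinates, whose origin is the TCP and whose axes are the flange's). Camera axes: x right, y down, z forward; pixel columns grow to the right and rows downward; lengths in m; the calibration is good to about 2 mm. A picture is of the moment at which its call begins: read the wrist's pose just before it. There is no depth.
- bot.job_done(): hands the job in; it is judged then, once.
Trained networks look in a picture, given as the dict that the camera call returned (one of the last four; its "shot" number tells which), for a name from the list of things; names that differ only in an ending like _2 or _b are one class to them, and where a whole thing is asked for, a point or a joint stands for the part that bears it (a point fixed in the world has none). Each returns a list of dicts, best first, with "score" (0 to 1); they miss things now and then, are a little off and sometimes report something else, mostly with a low value. They report only what shows in the picture. A call takes as long as a camera call. They do not tell look-alikes from the thing itself.
- bot.find_in(thing, picture): "point" ([column, row] in pixels, amid what is visible of it).
- bot.landmark_of(thing, picture): "point" ([column, row] in pixels: a listed point, or the origin of a listed thing).
The state is a dict: "time": time; "q": joint angles; "qd": joint speeds; "joint_efforts": joint torques, N m; "ee_pos": TCP position; "tcp_rot": TCP orientation; "wrist_force": force on the tool from outside, world axes, zero at the start; "torque": the same for the moment, N m; "opening": finger opening in m; "grasp_force": force on a finger pad.
Only numpy, scipy, OpenCV 4.12 (cv2) and the standard library are available. Lean on these libraries where they do the work, as an engineer would, in place of code of your own. Each camera call takes 0.05 s, during which the arm holds its last target. There are 200 camera calls.

## Working session

There is one attempt and no reset: what is moved stays moved. The work goes in short steps, Python scripts to look and compute and a shell command to move; the robot and the scene stay as the last step left them, time stands still between calls to the robot, and variables do not carry over. Pictures are saved under pics/ and viewed, at most 10 in all, crops included, and the job is handed in when it is done.

```bash
mkdir -p pics
cat > h.py <<'E'
import numpy as np, cv2
from workcell import bot
def K(c):
    f=240/np.tan(np.radians(c["fovy"])/2); return np.array([[f,0,c["cx"]],[0,f,c["cy"]],[0,0,1.]])
def ray(c,p,z=0.):
    u=cv2.undistortPoints(np.array([[p]],float),K(c),np.array(c["dist"],float))[0,0]
    R=np.array(c["R"]);t=np.array(c["t"]); o=-R.T@t; d=R.T@np.array([u[0],u[1],1.])
    return o+d*(z-o[2])/d[2]
def proj(c,X):
    R=np.array(c["R"]);t=np.array(c["t"])
    return cv2.projectPoints(np.array(X,float).reshape(-1,1,3),cv2.Rodrigues(R)[0],t,K(c),np.array(c["dist"],float))[0][:,0]
def save(c,n): cv2.imwrite("pics/"+n,c["img"][:,:,::-1])
E
python3 - <<'E'
from h import *
print(bot.nose_length)
for n in ("top","side"):
    c=bot.camera(n); save(c,n+"0.png")
    for th in ["mill","bay","rack","coaster_a","organizer","whisk","magnet"]:
        for d in bot.landmark_of(th,c)[:3]:
            print(n,th,round(d["score"],2),np.round(d["point"]),np.round(ray(c,d["point"])[:2],3))
E
```

```text
0.008
top mill 0.77 [369. 315.] [ 0.549 -0.06 ]
top mill 0.62 [489. 316.] [ 0.538 -0.248]
top bay 0.9 [328. 174.] [ 0.781 -0.006]
top rack 0.88 [255. 209.] [0.726 0.115]
top coaster_a 0.77 [253. 225.] [0.699 0.119]
top coaster_a 0.62 [256. 202.] [0.739 0.112]
top coaster_a 0.55 [242. 340.] [0.518 0.138]
top organizer 0.56 [470. 224.] [ 0.687 -0.235]
top whisk 0.78 [243. 338.] [0.52  0.137]
top magnet 0.91 [489. 322.] [ 0.529 -0.248]
side mill 0.78 [392. 249.] [ 0.551 -0.061]
side bay 0.81 [339. 234.] [ 0.674 -0.055]
side bay 0.77 [303. 203.] [ 0.814 -0.137]
side bay 0.56 [286. 229.] [ 0.781 -0.012]
side rack 0.83 [274. 264.] [0.73  0.112]
side coaster_a 0.89 [273. 257.] [0.745 0.092]
side coaster_a 0.69 [285. 264.] [0.71  0.102]
side organizer 0.95 [372. 201.] [ 0.681 -0.231]
side whisk 0.6 [365. 302.] [0.519 0.13 ]
side whisk 0.39 [282. 263.] [0.717 0.102]
side magnet 0.66 [435. 214.] [ 0.529 -0.248]
```

View pics/top0.png

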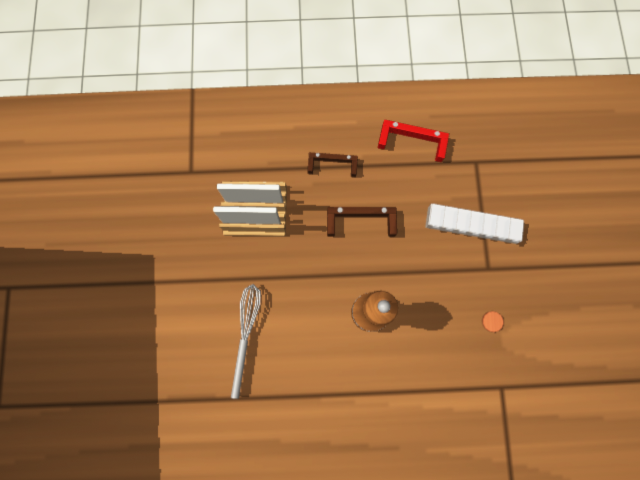

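View pics/side0.png

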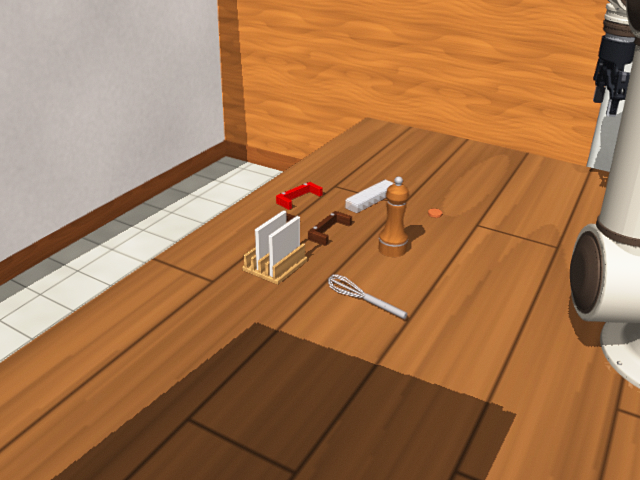

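The top view shows the larger dark-oak bay around (362,222), with a smaller brown decoy at (332,163) and a red one at (415,138). The mill's foot is at about (370,315). The side view agrees. Next I'll fit the bay pose and refine the foot position.

```bash
cat > fit.py <<'E'
from h import *
from scipy.optimize import minimize
def boxes():  # rails in the bay frame
    return [((29,41),(-55,55)),((-4,31),(43,55)),((-4,31),(-55,-43))]
def mask(c,p,s):
    m=np.zeros((480*s,640*s),np.uint8); ca,sa=np.cos(p[2]),np.sin(p[2])
    for (x0,x1),(y0,y1) in boxes():
        P=np.array([[x,y,z] for x in(x0,x1) for y in(y0,y1) for z in(0,22)])/1000
        W=np.c_[p[0]+ca*P[:,0]-sa*P[:,1],p[1]+sa*P[:,0]+ca*P[:,1],P[:,2]]
        cv2.fillConvexPoly(m,cv2.convexHull(np.round(proj(c,W)*s).astype(np.int32)),1)
    return m
def dark(c):
    hsv=cv2.cvtColor(c["img"],cv2.COLOR_RGB2HSV); return (hsv[:,:,2]<95).astype(np.uint8)
def fit(cams,p0):
    D=[]
    for c,(x0,x1,y0,y1) in cams:
        D.append((c,cv2.resize(dark(c),None,fx=4,fy=4,interpolation=0)[y0*4:y1*4,x0*4:x1*4],(x0*4,x1*4,y0*4,y1*4)))
    def cost(q):
        r=0
        for c,d,(x0,x1,y0,y1) in D:
            m=mask(c,q/[100,100,10],4)[y0:y1,x0:x1]; r-=(m&d).sum()/(m|d).sum()
        return r
    q=np.array(p0)*[100,100,10]
    best=min((minimize(cost,q+[0,0,a],method="Nelder-Mead",options=dict(initial_simplex=q+[0,0,a]+np.array([[0,0,0],[1,0,0],[0,1,0],[0,0,1]]))) for a in(-1.5,-.5,.5,1.5)),key=lambda r:r.fun)
    return best.x/[100,100,10],best.fun
E
python3 - <<'E'
from fit import *
t=bot.camera("top"); s=bot.camera("side")
bt=(t,(318,408,198,245)); bs=(s,(305,355,205,248))
for n,cc in(("top",[bt]),("side",[bs]),("both",[bt,bs])):
    p,f=fit(cc,[.677,-.055,0]); print(n,np.round(p,4),np.degrees(p[2]),f)
cp=np.array([p[0],p[1],0]);print("R",np.hypot(p[0],p[1]))
out=[]
for c,b in(((t,(300,420,190,340))),((s,(300,430,170,270)))):
    im=cv2.resize(c["img"][:,:,::-1],None,fx=4,fy=4); cs,_=cv2.findContours(mask(c,p,4),0,1); cv2.drawContours(im,cs,-1,(0,255,0),1)
    for z in(0,.034):
        a=np.linspace(0,6.28,40); M=np.c_[.549+.029*np.cos(a),-.060+.029*np.sin(a),a*0+z]
        cv2.polylines(im,[np.round(proj(c,M)*4).astype(np.int32)],True,(255,255,0),1)
    out.append(im[b[2]*4:b[3]*4,b[0]*4:b[1]*4])
h=max(o.shape[0] for o in out); o=np.hstack([cv2.copyMakeBorder(x,0,h-x.shape[0],0,0,0) for x in out])
cv2.imwrite("pics/fit.png",cv2.resize(o,None,fx=.78,fy=.78)); print(o.shape)
ob=bot.get_obs(); print(ob["time"],ob["ee_pos"],ob["tcp_rot"],ob["opening"])
E
```

```text
top [ 0.6761 -0.0566 -0.0401] -2.296198791917655 -0.47817396002160995
side [ 0.674  -0.0524 -0.0404] -2.314709161505215 -0.6648379473328832
both [ 0.6756 -0.0555 -0.0502] -2.8761405524282444 -1.1232330469343075
R 0.6778516168356175
(600, 1000, 3)
0.9 [ 0.23914227 -0.49528009  0.23928338] [-1.79999099e+02 -2.11548846e-03  2.57709411e+01] 0.0852399888427869
```

View pics/fit.png

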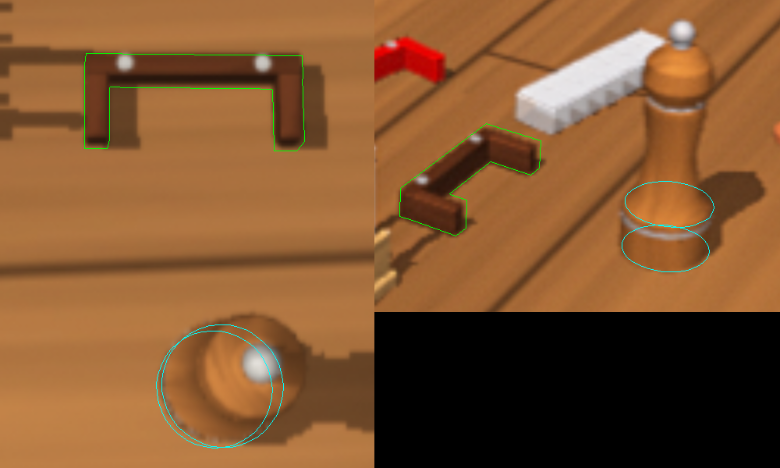

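The overlay matches: bay at (0.6755, -0.0555) with yaw about -2.9°, mill foot at (0.549, -0.060). The gripper's body would hit the mill's head if the fingers faced it. So I'll turn the jaws along x, leave them open, and push the foot with the back of the front finger, 57 mm ahead of the TCP.

```bash
python3 -m inch '[[2,5.5,0,8],[4,11,0,16],[6.5,16.5,0,24],[8.5,22,0,32],[11,27,0,40],[13,33,0,48],[15,38,0,56],[16.6,43.5,0,64.2]]' 8.54
python3 -m inch '[[0,0,-3,0],[0,0,-6,0],[0,0,-9,0],[0,0,-12,0],[0,0,-14,0],[0,0,-16,0],[0,0,-17,0],[0,0,-17,0]]'
python3 - <<'E'
from h import *
ob=bot.get_obs(); print(ob["time"],ob["ee_pos"],ob["tcp_rot"],ob["wrist_force"])
c=bot.camera("side"); cv2.imwrite("pics/s1.png",cv2.resize(c["img"][120:330,300:580,::-1],None,fx=2.8,fy=2.8))
p=np.array(ob["ee_pos"]); print(np.round((proj(c,[p+[.057,0,0],p])-[300,120])*2.8))
E
```

```text
time: 1.9
ee_pos: [0.4055, -0.0585, 0.2395]
tcp_rot: [180.0, 0.0, 90.2]
wrist_force: [0.9, -1.2, -0.0]
opening: 0.0858
grasp_force: 0.0
time: 2.9
ee_pos: [0.4049, -0.0603, 0.0691]
tcp_rot: [-180.0, -0.0, 90.0]
wrist_force: [0.3, -0.3, 0.7]
opening: 0.0854
grasp_force: 0.0
2.9 [ 0.40487303 -0.06025303  0.06906835] [-1.79961524e+02 -5.05469281e-03  8.99703634e+01] [ 0.29956045 -0.29225996  0.71684551]
[[383. 313.]
 [460. 335.]]
```

View pics/s1.png

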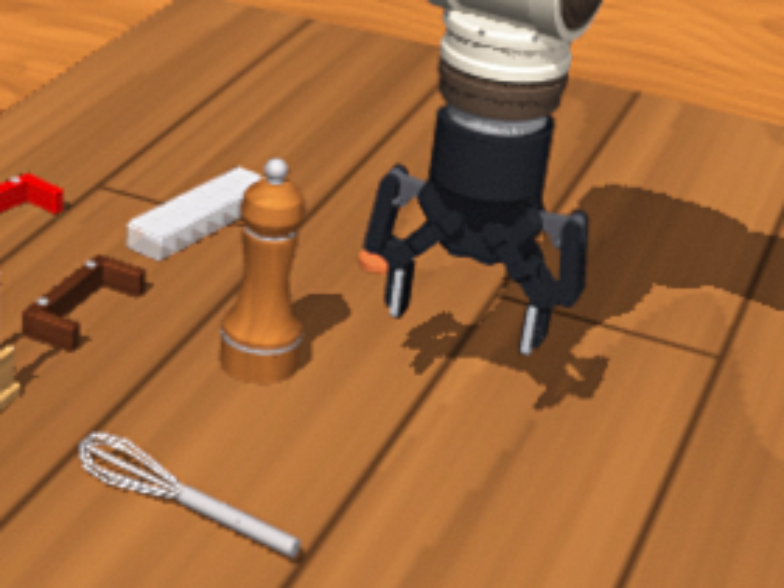

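The picture shows black knuckles standing out beyond the finger backs, at crop (364,247) and (385,180). I'll measure how far they reach against the mill's waist and head.

Run:
```python
from h import *
c=bot.camera("side"); ob=bot.get_obs(); p=np.array(ob["ee_pos"])
R=np.array(c["R"]);t=np.array(c["t"]); o=-R.T@t; print("cam",o)
for n,q in dict(tipL=(397,315),backL=(386,300),backL2=(386,270),kneeL=(364,247),kneeLup=(368,215),elbL=(382,180),elbTop=(400,167),tipR=(527,352),backR=(549,345),kneeR=(578,300),elbR=(587,215),bodyTopL=(436,120),bodyL=(428,190),bodyR=(550,200),bodyBot=(480,250)).items():
    u=np.array(q)/2.8+[300,120]
    g=ray(c,u); d=g-o; X=o+d*(p[1]-o[1])/d[1]
    print(n,np.round((X-p)[[0,2]]*1000))
w=bot.camera("wrist"); save(w,"w1.png")
im=cv2.resize(c["img"][150:260,410:530,::-1],None,fx=6,fy=5.4,interpolation=cv2.INTER_CUBIC)
cv2.imwrite("pics/s2.png",cv2.resize(c["img"][150:250,415:525,::-1],None,fx=6,fy=6,interpolation=cv2.INTER_CUBIC))
```

```text
cam [0.15520411 0.95094171 0.67308962]
tipL [46.  1.]
backL [55. 10.]
backL2 [58. 33.]
kneeL [76. 46.]
kneeLup [76. 71.]
elbL [69. 99.]
elbTop [ 58. 112.]
tipR [-48.   1.]
backR [-62.  11.]
kneeR [-75.  50.]
elbR [-70. 111.]
bodyTopL [ 38. 151.]
bodyL [ 37. 100.]
bodyR [-45. 115.]
bodyBot [-5. 67.]
```

View pics/s2.png

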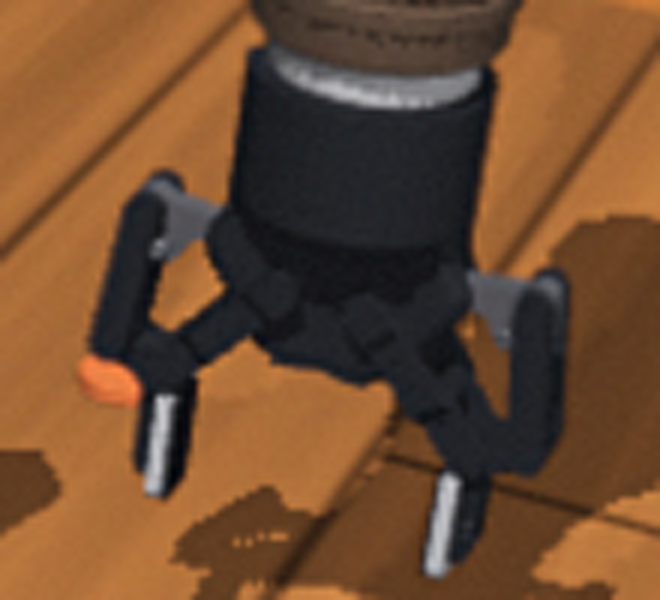

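The knuckles reach 76 mm from the tool axis at 46–100 mm above the TCP, so they would hit the waist first. I'll change the geometry. The gripper goes on the mill's -y side with the jaw line at 75° to x, and the outer front edge of one finger pushes the foot. That keeps the body and knuckles at least 23 mm from the mill's axis.

```bash
python3 -c "
from h import *
print(bot.get_obs()['q'])"
```

```text
[-8.46425696e+00 -1.44756651e+01 -2.67826175e+01  7.76228048e+01
 -4.08491065e-04  8.15656530e+01]
```

```bash
python3 -m inch '[[0,-1,0,10],[0,-2,0,20],[0,-3,0,30],[0,-4,0,40],[0,-5,0,50],[0,-5.2,0,60],[0,-5.2,0,70],[0,-5.2,0,75]]'
python3 -m inch '[[1.5,0,-1,0],[3,0,-2,0],[4.5,0,-3,0],[6,0,-4,0],[6.5,0,-5,0],[6.5,0,-6,0],[6.5,0,-6.1,0],[6.5,0,-6.1,0]]'
python3 - <<'E'
from h import *
a=bot.camera("top"); b=bot.camera("side")
A=cv2.resize(a["img"][170:370,300:480,::-1],None,fx=2.2,fy=2.2); B=cv2.resize(b["img"][120:320,300:480,::-1],None,fx=2.2,fy=2.2)
cv2.imwrite("pics/c3.png",np.hstack([A,B]))
for d in bot.landmark_of("mill",b)[:2]: print(d["score"],ray(b,d["point"])[:2])
E
```

```text
time: 4.05
ee_pos: [0.4056, -0.1125, 0.0701]
tcp_rot: [-180.0, 0.1, 165.2]
wrist_force: [0.9, 0.9, -0.3]
opening: 0.0856
grasp_force: 0.0
time: 5.05
ee_pos: [0.4699, -0.1123, 0.0085]
tcp_rot: [180.0, 0.0, 165.0]
wrist_force: [-0.2, -0.6, 0.6]
opening: 0.0856
grasp_force: 0.0
0.73 [ 0.55633567 -0.06179277]
```

View pics/c3.png

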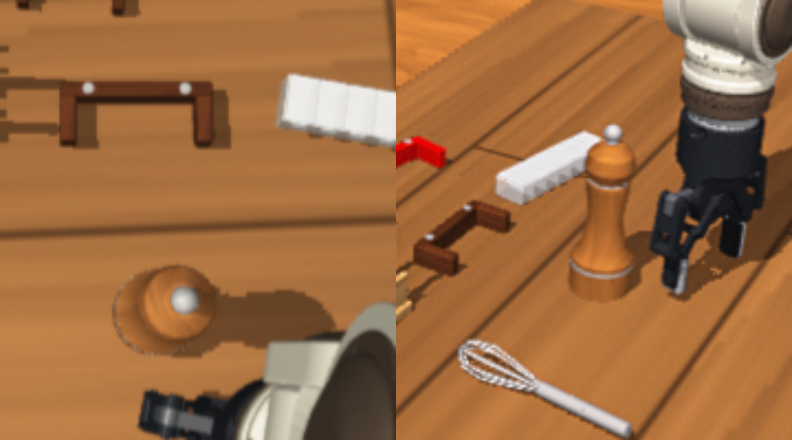

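The finger is now behind the foot, with its knuckle at crop (160,410) and the foot at (150,320), and the body is clear on the -y side. I'll push a first stretch slowly and track the knob, whose x and y equal the mill's axis.

```bash
cat > tr.py <<'E'
from h import *
def knob(c,xy,r=14):
    e=proj(c,[[xy[0],xy[1],.157]])[0]
    h=cv2.cvtColor(c["img"],cv2.COLOR_RGB2HSV); m=((h[:,:,1]<70)&(h[:,:,2]>110)).astype(np.uint8)
    n,l,s,ce=cv2.connectedComponentsWithStats(m)
    k=[i for i in range(1,n) if np.hypot(*(ce[i]-e))<r and 8<s[i,4]<250]
    return [(np.round(ray(c,ce[i],.157)[:2],4),int(s[i,4])) for i in k]
def show(xy):
    ob=bot.get_obs(); p=np.array(ob["ee_pos"]); print("tcp",np.round(p,4),"F",np.round(ob["wrist_force"],1),ob["time"])
    for n in("top","side"):
        c=bot.camera(n); print(n,"knob",knob(c,xy), "foot",[(round(d["score"],2),np.round(ray(c,d["point"])[:2],3)) for d in bot.landmark_of("mill",c)[:2]])
E
python3 -c "
from tr import *
show((.549,-.06))"
python3 -m inch '[[1,0,0,0],[1.7,0,0,0],[2.2,0,0,0],[2.7,0,0,0],[3.2,0,0,0],[3.7,0,0,0],[4.2,0,0,0],[4.2,0,0,0]]'
python3 -c "
from tr import *
show((.565,-.06))"
```

```text
tcp [ 0.4703 -0.1124  0.0088] F [0.1 0.1 0.2] 5.2
top knob [(array([ 0.5522, -0.0605]), 117)] foot [(0.92, array([ 0.553, -0.068]))]
side knob [(array([ 0.5515, -0.0593]), 54)] foot [(0.81, array([ 0.558, -0.058])), (0.21, array([0.523, 0.129]))]
time: 6.4
ee_pos: [0.5126, -0.1123, 0.0083]
tcp_rot: [180.0, 0.0, 165.0]
wrist_force: [-0.2, 0.4, 0.2]
opening: 0.0853
grasp_force: 0.0
tcp [ 0.5126 -0.1123  0.0083] F [-0.2  0.4  0.2] 6.4
top knob [(array([ 0.5638, -0.0579]), 115)] foot []
side knob [] foot [(0.86, array([ 0.56 , -0.043]))]
```

```bash
python3 -m inch '[[-0.5,0,0,0],[-0.5,0.25,0,0],[0.2,0.25,0,0],[0.8,0.25,0,0],[1.4,0.25,0,0],[2,0.25,0,0],[2.6,0.25,0,0],[3.2,0.25,0,0]]'
python3 -c "
from tr import *
show((.596,-.057))"
```

```text
time: 7.6
ee_pos: [0.5445, -0.1098, 0.0082]
tcp_rot: [180.0, -0.0, 165.0]
wrist_force: [-2.5, -1.0, 1.3]
opening: 0.0853
grasp_force: 1.2
tcp [ 0.5445 -0.1098  0.0082] F [-2.5 -1.   1.3] 7.6
top knob [(array([ 0.5945, -0.0541]), 104)] foot [(0.84, array([ 0.596, -0.053]))]
side knob [(array([ 0.5953, -0.0532]), 55)] foot [(0.89, array([ 0.596, -0.048]))]
```

```bash
python3 -m inch '[[-0.7,0,0,0],[-0.7,0.7,0,0],[-0.2,0.7,0,0],[0.4,0.7,0,0],[1,0.7,0,0],[1.6,0.7,0,0],[2.2,0.7,0,0],[2.8,0.7,0,0]]'
python3 -c "
from tr import *
show((.622,-.055))"
```

```text
time: 8.8
ee_pos: [0.5725, -0.1029, 0.0082]
tcp_rot: [-180.0, -0.0, 165.0]
wrist_force: [-2.3, -0.1, 1.4]
opening: 0.0854
grasp_force: 1.5
tcp [ 0.5725 -0.1029  0.0082] F [-2.3 -0.1  1.4] 8.8
top knob [(array([ 0.6236, -0.0497]), 105)] foot [(0.92, array([ 0.621, -0.057]))]
side knob [(array([ 0.624 , -0.0486]), 58)] foot [(0.88, array([ 0.63 , -0.045])), (0.54, array([0.716, 0.106]))]
```

```bash
python3 -m inch '[[-0.7,0,0,0],[-0.7,0.6,0,0],[-0.2,0.6,0,0],[0.4,0.6,0,0],[0.9,0.6,0,0],[1.4,0.6,0,0],[1.9,0.6,0,0],[2.4,0.6,0,0]]'
python3 -c "
from tr import *
show((.648,-.052))"
```

```text
time: 10.0
ee_pos: [0.5965, -0.0968, 0.0083]
tcp_rot: [-180.0, 0.0, 165.0]
wrist_force: [-3.0, -0.6, 2.4]
opening: 0.0849
grasp_force: 1.5
tcp [ 0.5965 -0.0968  0.0083] F [-3.  -0.6  2.4] 10.0
top knob [(array([ 0.6485, -0.047 ]), 95)] foot [(0.56, array([ 0.65 , -0.053]))]
side knob [(array([ 0.649 , -0.0463]), 53)] foot [(0.68, array([ 0.662, -0.045]))]
```

```bash
python3 -m inch '[[-0.8,0,0,0],[-0.8,0.3,0,0],[-0.4,0.3,0,0],[0.1,0.3,0,0],[0.5,0.3,0,0],[0.9,0.3,0,0],[1.3,0.3,0,0],[1.6,0.3,0,0]]'
python3 - <<'E'
from tr import *
show((.665,-.046))
a=bot.camera("top"); b=bot.camera("side")
A=cv2.resize(a["img"][170:330,310:450,::-1],None,fx=2.8,fy=2.8); B=cv2.resize(b["img"][130:290,290:415,::-1],None,fx=2.8,fy=2.8)
cv2.imwrite("pics/c4.png",np.hstack([A,B]))
E
```

```text
time: 11.2
ee_pos: [0.6123, -0.0938, 0.0082]
tcp_rot: [-180.0, -0.0, 165.0]
wrist_force: [-3.4, 0.2, 2.4]
opening: 0.0853
grasp_force: 1.4
tcp [ 0.6123 -0.0938  0.0082] F [-3.4  0.2  2.4] 11.2
top knob [(array([ 0.6654, -0.0455]), 94)] foot [(0.87, array([ 0.666, -0.048]))]
side knob [(array([ 0.6653, -0.045 ]), 54)] foot [(0.94, array([ 0.664, -0.051]))]
```

View pics/c4.png

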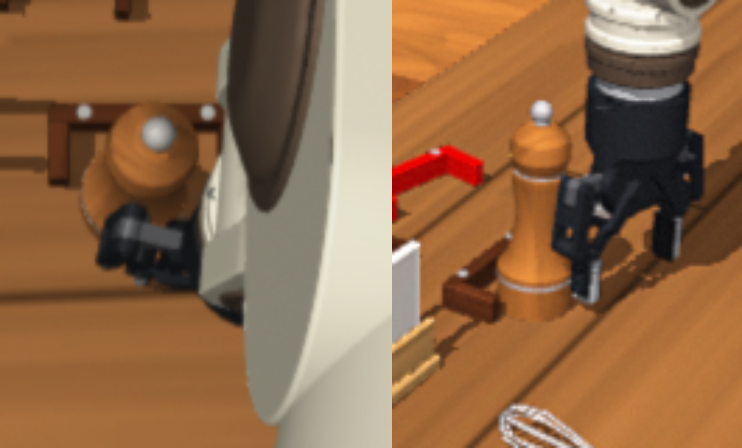

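The mill stands upright just inside the bay: foot edge at crop (80,200), left rail inner face at (68,150). The local offset is about x = -11 mm, y = +10 mm, so I'll ease it in the rest of the way.

```bash
python3 -m inch '[[0.15,0,0,0],[0.3,0,0,0],[0.45,0,0,0],[0.6,0,0,0],[0.7,0,0,0],[0.8,0,0,0],[0.8,0,0,0],[0.8,0,0,0]]'
python3 -c "
from tr import *
show((.674,-.045))"
```

```text
time: 12.5
ee_pos: [0.6202, -0.0938, 0.0083]
tcp_rot: [180.0, 0.0, 165.0]
wrist_force: [-1.7, 0.2, -0.6]
opening: 0.0855
grasp_force: 0.4
tcp [ 0.6202 -0.0938  0.0083] F [-1.7  0.2 -0.6] 12.5
top knob [(array([ 0.6735, -0.0446]), 94)] foot [(0.97, array([ 0.669, -0.051]))]
side knob [(array([ 0.6734, -0.0456]), 54)] foot [(0.94, array([ 0.678, -0.055]))]
```

```bash
python3 -m inch '[[0.05,0,0,0],[0.1,0,0,0],[0.15,0,0,0],[0.2,0,0,0],[0.2,0,0,0],[0.2,0,0,0],[0.2,0,0,0],[0.2,0,0,0]]'
python3 -c "
from tr import *
show((.675,-.045))"
```

```text
time: 13.7
ee_pos: [0.6221, -0.0938, 0.0083]
tcp_rot: [-180.0, 0.0, 165.0]
wrist_force: [-1.3, 0.7, -0.4]
opening: 0.0854
grasp_force: 0.6
tcp [ 0.6221 -0.0938  0.0083] F [-1.3  0.7 -0.4] 13.7
top knob [(array([ 0.6753, -0.0446]), 91)] foot [(0.97, array([ 0.678, -0.049]))]
side knob [(array([ 0.6747, -0.0439]), 56)] foot [(0.62, array([ 0.681, -0.044]))]
```

Still moving freely with no contact force. I'll go 2 mm further and look for the rail in the force.

```bash
python3 -m inch '[[0.05,0,0,0],[0.1,0,0,0],[0.15,0,0,0],[0.2,0,0,0],[0.2,0,0,0],[0.2,0,0,0],[0.2,0,0,0],[0.2,0,0,0]]'
python3 -c "
from tr import *
show((.677,-.045))"
```

```text
time: 14.9
ee_pos: [0.6242, -0.0938, 0.0083]
tcp_rot: [-180.0, 0.0, 165.0]
wrist_force: [-1.8, -0.9, -0.1]
opening: 0.0858
grasp_force: 0.5
tcp [ 0.6242 -0.0938  0.0083] F [-1.8 -0.9 -0.1] 14.9
top knob [(array([ 0.6774, -0.0443]), 93)] foot [(0.6, array([ 0.676, -0.05 ]))]
side knob [(array([ 0.6768, -0.0439]), 54)] foot [(0.84, array([ 0.684, -0.045]))]
```

```bash
python3 -m inch '[[0.05,0,0,0],[0.1,0,0,0],[0.15,0,0,0],[0.2,0,0,0],[0.25,0,0,0],[0.25,0,0,0],[0.25,0,0,0],[0.25,0,0,0]]'
python3 -c "
from tr import *
show((.679,-.045))"
```

```text
time: 16.1
ee_pos: [0.626, -0.0938, 0.0082]
tcp_rot: [-180.0, -0.1, 165.0]
wrist_force: [-5.7, 0.6, 1.0]
opening: 0.0852
grasp_force: 2.7
tcp [ 0.626  -0.0938  0.0082] F [-5.7  0.6  1. ] 16.1
top knob [(array([ 0.6791, -0.044 ]), 92)] foot [(0.69, array([0.74 , 0.112])), (0.68, array([ 0.678, -0.045]))]
side knob [(array([ 0.678 , -0.0434]), 52)] foot [(0.85, array([ 0.68 , -0.038]))]
```

The force has risen to 5.7 N and the TCP is lagging its target, so the foot is against the back rail. Backing away now.

```bash
python3 -m inch '[[-1,0,0,0],[-2,0,0,0],[-4,0,0,0],[-6,0,0,0],[-8,0,0,0],[-10,0,0,0],[-12,0,0,0],[-12,0,0,0]]'
python3 -m inch '[[0,0,3,0],[0,0,6,0],[0,0,9,0],[0,0,12,0],[-3,0,15,0],[-7,0,15,0],[-11,0,15,0],[-11,0,15,0]]'
python3 - <<'E'
from tr import *
from fit import mask
show((.679,-.045))
a=bot.camera("top"); b=bot.camera("side"); out=[]
for c,(x0,x1,y0,y1) in((a,(310,450,170,290)),(b,(285,425,150,270))):
    im=cv2.resize(c["img"][:,:,::-1],None,fx=2.8,fy=2.8); t=np.linspace(0,6.28,40)
    q=proj(c,np.c_[.678+.029*np.cos(t),-.0445+.029*np.sin(t),t*0])*2.8
    cv2.polylines(im,[np.round(q).astype(np.int32)],True,(255,255,0),1)
    out.append(im[int(y0*2.8):int(y1*2.8),int(x0*2.8):int(x1*2.8)])
cv2.imwrite("pics/c5.png",np.hstack(out))
E
```

```text
time: 17.3
ee_pos: [0.5057, -0.0938, 0.0086]
tcp_rot: [180.0, 0.0, 164.9]
wrist_force: [0.5, 0.7, 0.6]
opening: 0.0854
grasp_force: 0.0
time: 18.3
ee_pos: [0.3957, -0.0939, 0.1591]
tcp_rot: [180.0, 0.1, 164.9]
wrist_force: [1.7, -0.1, 0.1]
opening: 0.0854
grasp_force: 0.0
tcp [ 0.3957 -0.0939  0.1591] F [ 1.7 -0.1  0.1] 18.3
top knob [(array([ 0.6789, -0.0446]), 104)] foot [(0.9, array([ 0.681, -0.046]))]
side knob [(array([ 0.678 , -0.0434]), 52)] foot [(0.73, array([ 0.679, -0.048]))]Traceback (most recent call last):
  File "<stdin>", line 10, in <module>
    return _nx.concatenate(arrs, 1, dtype=dtype, casting=casting)
           ~~~~~~~~~~~~~~~^^^^^^^^^^^^^^^^^^^^^^^^^^^^^^^^^^^^^^^
ValueError: all the input array dimensions except for the concatenation axis must match exactly, but along dimension 0, the array at index 0 has size 337 and the array at index 1 has size 336
```

Run:
```python
from h import *
a=bot.camera("top"); b=bot.camera("side")
cv2.imwrite("pics/c6.png",np.hstack([cv2.resize(a["img"][170:290,310:450,::-1],None,fx=2.8,fy=2.8),cv2.resize(b["img"][150:270,285:425,::-1],None,fx=2.8,fy=2.8)]))
```

```text
(no output)
```

View pics/c6.png

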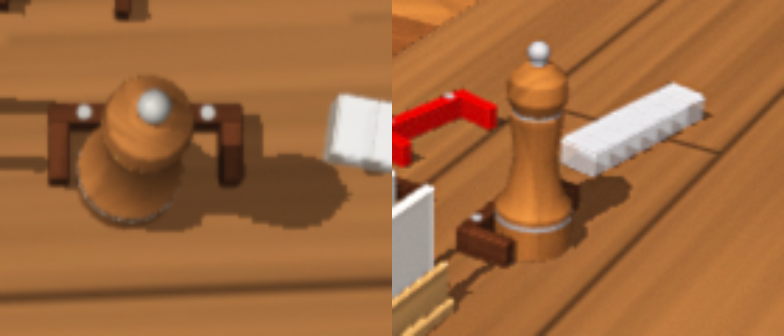

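The mill stands upright in the bay, with its foot at crop (130,185) between the rails and against the back rail. The gripper is clear of everything.

```bash
python3 -c "
from workcell import bot
print(bot.job_done())"
```

```text
the job is handed in; nothing more can be done
None
```

The pepper mill is upright in the oak bay with its foot against the back rail, about 11 mm off centre (limit 18 mm); the arm is backed away, and I handed the job in at about 18 s, but the hand-in returned no verdict.

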